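# Bolt the bottle chest shut on the breakfast counter

### The arm

A 6-joint arm with a two-finger parallel gripper is mounted at the origin on the work surface. World frame = base frame: x ahead of the robot, y to its left, z up, the work surface at z = 0. Lengths are in m, angles in rad, forces in N, time in s.
With the tool pointing down it reaches from about 0.325 to 0.85 m from the base axis. Payload 15.5 kg.
Tool frame: the origin (TCP) lies at the very end of the fingers, on their centre line; the grasp point (between the pads) lies 19 mm behind it (r.grip_point_offset is the distance from the TCP to the grasp point, in m); z points along the fingers, x is the direction in which the jaws open and shut, and the axes are right-handed (so a half turn about z gives the same grasp; the last joint's range is limited). The gripper opens to 91 mm and grips with 3 to 60 N. Pads are 32 mm wide; open, the fingers measure 118 mm over their backs; the gripper's body (76 mm by 178 mm) begins 60 mm behind the grasp point.
Start: joints at [1.04, 0.494, 1.345, -0, 1.302, -0.096], TCP at [0.264, 0.567, 0.214] pointing down, gripper open.
Joint ranges: [-2.91, 2.91], [-0.82, 2.16], [0.22, 2.67], [-1.22, 4.37], [0.12, 2.79], [-3.08, 3.08]. Speed limits (rad/s): [1.89, 1.89, 2.57, 3.01, 3.01, 3.01].

### API

Orientations are given as a rotation vector (axis times angle).
In Python, from cell import r gives the robot as it stands.
- The arm moves only by the tool play_rows, never from a script. Its argument "moves" is a list of rows, each a list of 7 numbers: the shift along the tool's x, y, z in mm, then the turn, a rotation vector about the tool's x, y, z in rad, then the closure, from 0 (fully open) to 1 (shut). A call has 1 to 5 rows; each row shifts and turns the commanded pose from where the row before left it, along the tool's axes as they then stand; what a row does not reach is not made up. A row lasts 1/12 s, in which the tool goes at most 41.7 mm and 7.16 degrees, less where a joint would pass 70% of its speed; a pose out of reach is approached as far as the arm can. A call with a gripper value outside its range is refused whole. The fingers move at their own pace and stop on an object; "force" is the grip in N (left out, the last holds). Time passes only in rows, so rows that do not move let the fingers close. It gives the time, the measured TCP pose, the force and the opening at its end, in the units of the state.
- r.read_state(): the state, without advancing time (a new reading comes with each control period).
- r.grab_frame(name): name is "side" or "top"; returns a dict with "pixels" (400x640x3 uint8, blue, green, red), "z_map" (400x640 float32, m along the optical axis (not along the pixel's ray), 0 where there is no reading), "fx", "fy", "cx", "cy" (pixels), "world_from_camera" (4x4, takes a point from camera to world coordinates). Camera axes: x right, y down, z forward; pixel columns grow to the right and rows downward; lengths in m; the calibration is good to about 2 mm. A picture is of the moment at which its call begins.
- r.sign_off(): hands the job in, once; it reports no verdict.
The state is a dict: "clock": time; "joints": joint angles; "dq": joint speeds; "effort": joint torques, N m; "tcp_pos": TCP position; "ee_rot": TCP orientation; "force": force on the tool from outside, world axes, zero at the start; "moment": the same for the moment, N m; "opening": finger opening in m.
Only numpy, scipy, OpenCV 4.12 (cv2) and the standard library are available. Lean on these libraries where they do the work, as an engineer would, in place of code of your own. Each camera call takes 0.05 s, during which the arm holds its last target.

### The job

Bolt the lid of the bottle chest: press the yellow spring catch fully down with one fingertip and keep it down while the other finger pushes the red tab, sliding the bolt fully home into the lid's keeper. Then let go, so that the catch springs up behind the bolt, and end clear of everything. Do not pinch or lift anything, leave the lid shut, do not force the bolt against the raised catch, and leave the jar, the glasses and the other things standing where they are.

Things in the scene. Friction and masses are not known exactly. Their poses are not given: they have to be found in the camera images.
- chest: low wooden chest with steel bands, 280 (x) x 400 (y) x 120 mm high, fixed on the counter. Origin: centre of its underside; x points away from its front, y to its left, z up. On top: a steel deck on the right half (y < 0, surface at z = 120 mm), a clear lid on the left half. On the deck: a steel bolt that slides along +y, and in front of it (-x), parallel to it, a yellow spring catch.
- keeper (a point): top centre of the steel keeper on the lid's edge that takes the bolt's nose, level with the saddles. Two steel saddles over the bolt, 56 to 68 mm behind and 60 to 72 mm ahead of where the tab's rear face stands at bolt = 0, reach 27 mm above the deck.
- catch_top (a point): centre of the top of the yellow catch: a level paddle 36 mm wide (chest x), 115 mm long (chest y), 38 mm above the deck when up, 30 mm when fully down. Axes as the chest's. The red tab's centre line lies 56 mm towards chest +x of this point, with a 22 mm gap between paddle edge and tab; what lies in that gap is lower than 23 mm above the deck.
- bolt_tab (a point): centre of the rear (chest -y) face of the red upright tab on the bolt, the face to push: 32 mm wide (chest x), from 22 to 56 mm above the deck; this point is 38 mm above the deck and moves with the bolt. The tab is 10 mm thick (chest y). Behind it lies only the flat bolt bar, top 22 mm above the deck. Axes as the chest's.
- bolt (a joint): slide of the bolt along chest +y in m: 0 = drawn back, starts at 0 to 0.004; 0.046 = fully home in the keeper. It rubs with about 2 N. With the catch up it has a few mm of play; with the catch down it slides freely. In a half-way notch at 0.022 to 0.026 the catch, if let up, stops it again. From 0.042 on the catch can spring up behind it.
- catch (a joint): how far the catch is pressed down, in m: 0 = up, 0.008 = fully down. Spring: about 4 N to start it, 7 N fully down. The bolt clears its tooth from about 0.0055 down.
- lid (a joint): hinge of the clear lid in rad: 0 = shut, grows as it is lifted. It is shut and stays shut.
- lid_knob (a point): top of the black knob of the lid, 34 mm across, 32 mm above the lid; not used.
- jam_jar: amber jam jar with a white cap, 52 mm across, 65 mm high, standing on the steel deck behind the lock; not to be disturbed. Origin: centre of its underside.
- carafe: pink milk carafe, up to 88 mm across, 180 mm high, on the counter beside the chest; not to be disturbed. Origin: centre of its underside.
- tumbler1: clear tumbler, 68 mm across, 90 mm high, on the counter beside the chest; not to be disturbed. Origin: centre of its underside.
- tumbler2: clear tumbler, 68 mm across, 90 mm high, on the counter beside the chest; not to be disturbed. Origin: centre of its underside.
- sugar_pot: white sugar pot with a steel cap, 72 mm across, 80 mm high, on the counter beside the chest; not to be disturbed. Origin: centre of its underside.
- spoon: steel spoon lying on the counter to the right of the chest; not to be disturbed. Origin: near the middle of its length, on the counter.

How it is judged:
By the outcome, as a careful person would: the job done as asked, in the order asked, and still so for the second after the job is handed in, with the robot touching nothing.
It also fails if it takes over 38 s, if anything falls off the work surface, if the arm or the gripper's body presses on something with over 40 N, if the wrist force passes 120 N, or if a joint passes its speed limit or range.

## Working session

There is one attempt and no reset: what is moved stays moved. The work goes in short steps, Python scripts to look and compute and a tool call to move; the robot and the scene stay as the last step left them, time stands still between calls to the robot, and variables do not carry over. Pictures are saved under pics/ and viewed, and the job is handed in when it is done.

Besides the shell and the picture viewer there is one more tool, called as name([rows], argument=value, ...), one row to a line, values as JSON. play_rows: Moves the arm, as the interface text tells. Its arguments: {"type":"object","properties":{"moves":{"type":"array"},"force":{"type":"number"}},"required":["moves"]}

```bash
ls; mkdir -p pics; python3 - <<'E'
from cell import r
import cv2,numpy as np
print(r.read_state())
for n in("side","top"):
    f=r.grab_frame(n); cv2.imwrite(f"pics/{n}0.png",f["pixels"]); np.savez(f"{n}0.npz",**f)
    print(n,f["fx"],f["fy"],f["cx"],f["cy"],f["world_from_camera"].round(4))
E
```

```text
pics
{'clock': 0.0, 'joints': array([ 1.03954054e+00,  4.94227605e-01,  1.34611873e+00,  2.77840049e-05,
        1.30251265e+00, -9.55111402e-02]), 'dq': array([-8.39485094e-04,  5.25134301e-04, -5.29992144e-04, -1.09210325e-05,
        6.61756444e-04,  1.27603453e-03]), 'effort': array([-8.84176679e-04, -8.78832722e+01, -3.81854331e+01,  7.07299286e-02,
        5.34234848e-02, -1.78040395e-04]), 'tcp_pos': array([0.26360519, 0.56627128, 0.21331485]), 'ee_rot': array([ 2.64863668e+00,  1.68844823e+00, -1.79046380e-03]), 'force': array([-0.02406412, -0.24098691, -0.27497783]), 'moment': array([-0.0242684 ,  0.03617167, -0.02717964]), 'opening': 0.0908770551612077}
side 368.8214914711348 368.8214914711348 324.9553704921496 202.14033550289236 [[ 0.8026 -0.4397  0.403   0.1966]
 [-0.5963 -0.5761  0.559  -0.5235]
 [-0.0136 -0.689  -0.7247  0.7961]
 [ 0.      0.      0.      1.    ]]
top 489.8648892784541 489.8648892784541 323.3591961122671 198.93310188849085 [[ 0.0144 -0.9894  0.1445  0.3311]
 [-0.9998 -0.0128  0.0122  0.0137]
 [-0.0102 -0.1447 -0.9894  1.7088]
 [ 0.      0.      0.      1.    ]]
```

View pics/side0.png

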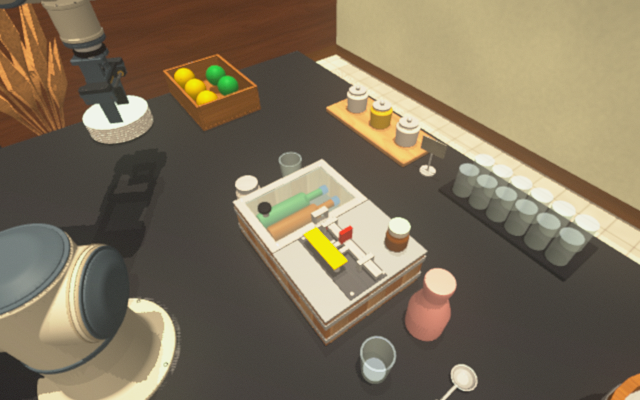

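View pics/top0.png

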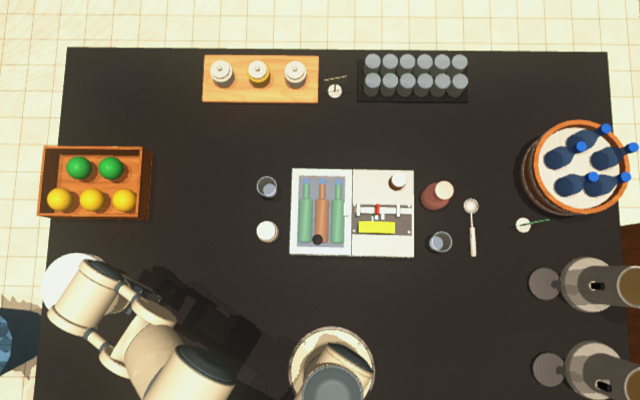

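The side view shows the yellow catch near (325,248), the red tab at (346,235) and the jar at (398,233). The top view has the catch at (377,228) and the tab at (377,210), with the chest spanning columns 290–414. Next I'll measure them.

```bash
cat > h.py <<'E'
import numpy as np,cv2
def load(n): return dict(np.load(n+".npz"))
def ray(f,u,v):
    T=f["world_from_camera"]; d=T[:3,:3]@np.array([(u-f["cx"])/f["fx"],(v-f["cy"])/f["fy"],1.]); return T[:3,3],d
def onz(f,u,v,z):
    o,d=ray(f,u,v); return o+d*(z-o[2])/d[2]
def tri(f,p,g,q):
    o1,d1=ray(f,*p);o2,d2=ray(g,*q)
    A=np.stack([d1,-d2],1); s=np.linalg.lstsq(A,o2-o1,rcond=None)[0]
    a=o1+d1*s[0];b=o2+d2*s[1]; return (a+b)/2,np.linalg.norm(a-b)
def pts(f,m):
    v,u=np.nonzero(m); z=f["z_map"][v,u]; k=z>0; u,v,z=u[k],v[k],z[k]
    P=np.stack([(u-f["cx"])/f["fx"]*z,(v-f["cy"])/f["fy"]*z,z],1)
    T=f["world_from_camera"]; return P@T[:3,:3].T+T[:3,3]
def masks(f,roi):
    h=cv2.cvtColor(f["pixels"],cv2.COLOR_BGR2HSV); R=np.zeros(h.shape[:2],bool);R[roi[1]:roi[3],roi[0]:roi[2]]=1
    y=(cv2.inRange(h,(22,150,120),(35,255,255))>0)&R
    r=((cv2.inRange(h,(0,170,100),(6,255,255))>0)|(cv2.inRange(h,(174,170,100),(180,255,255))>0))&R
    return y,r
ROI={"side":(290,215,360,280),"top":(350,200,415,240)}
E
python3 - <<'E'
from h import *
for n in("side","top"):
    f=load(n+"0")
    x0,y0,x1,y1=(225,150,435,340) if n=="side" else (280,160,425,265)
    cv2.imwrite(f"pics/{n}0z.png",cv2.resize(f["pixels"][y0:y1,x0:x1],None,fx=3.8 if n=='side' else 5.4,fy=3.1 if n=='side' else 5.4,interpolation=cv2.INTER_CUBIC)[:600,:800])
    y,r=masks(f,ROI[n])
    for nm,m in(("yel",y),("red",r)):
        P=pts(f,m); v,u=np.nonzero(m)
        print(n,nm,m.sum(),u.mean(),v.mean(),cv2.minAreaRect(np.stack([u,v],1).astype(np.float32)),"z pct",np.percentile(P[:,2],[5,25,50,75,95]).round(3), "xy",np.median(P,0).round(4))
        c=cv2.minAreaRect(P[:,:2].astype(np.float32)*1000);print(c)
s,t=load("side0"),load("top0")
E
```

```text
side yel 756 325.18650793650795 248.08597883597884 ((325.22412109375, 247.6896209716797), (48.83074188232422, 16.858232498168945), 48.36646270751953) z pct [0.156 0.158 0.159 0.159 0.161] xy [ 0.4707 -0.1406  0.1586]
((479.7328796386719, -127.24458312988281), (134.3392333984375, 54.0484504699707), 89.60138702392578)
side red 119 345.3529411764706 233.6386554621849 ((345.4101257324219, 233.55618286132812), (9.645980834960938, 16.429967880249023), 57.9946174621582) z pct [0.151 0.16  0.17  0.176 0.177] xy [ 0.5256 -0.1422  0.1701]
((525.8204345703125, -139.34912109375), (10.034306526184082, 31.366058349609375), 89.12034606933594)
top yel 412 376.61893203883494 227.0873786407767 ((376.480224609375, 227.11228942871094), (35.336456298828125, 11.3489351272583), 1.847610354423523) z pct [0.125 0.154 0.157 0.16  0.163] xy [ 0.4698 -0.1384  0.1572]
((470.7629699707031, -137.73219299316406), (113.47894287109375, 33.98274612426758), 88.31678771972656)
top red 26 376.96153846153845 208.92307692307693 ((377.0, 209.0), (8.0, 2.0), 90.0) z pct [0.169 0.172 0.174 0.176 0.18 ] xy [ 0.5255 -0.1371  0.1741]
((525.224853515625, -136.8017120361328), (6.87844705581665, 25.735462188720703), 89.61984252929688)
```

```bash
sleep 1; ls pics
```

```text
side0.png
side0z.png
top0.png
top0z.png
```

View pics/side0z.png

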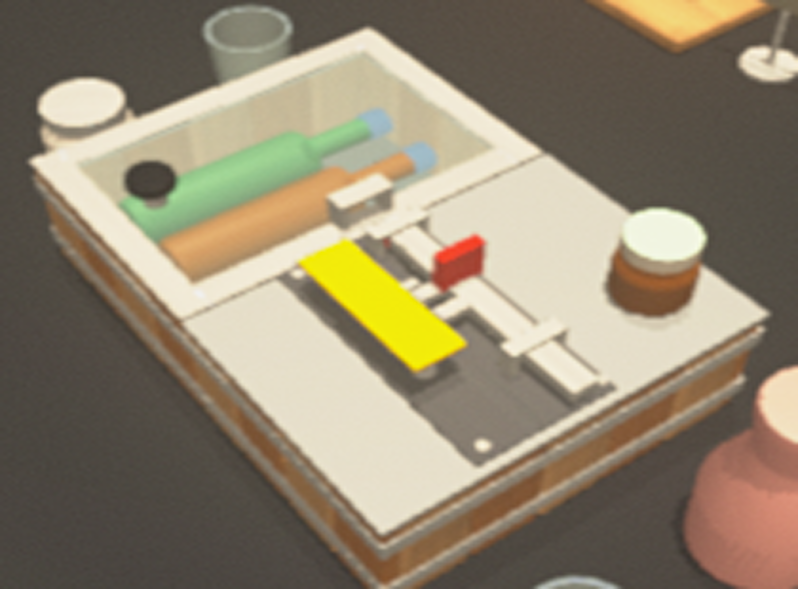

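View pics/top0z.png

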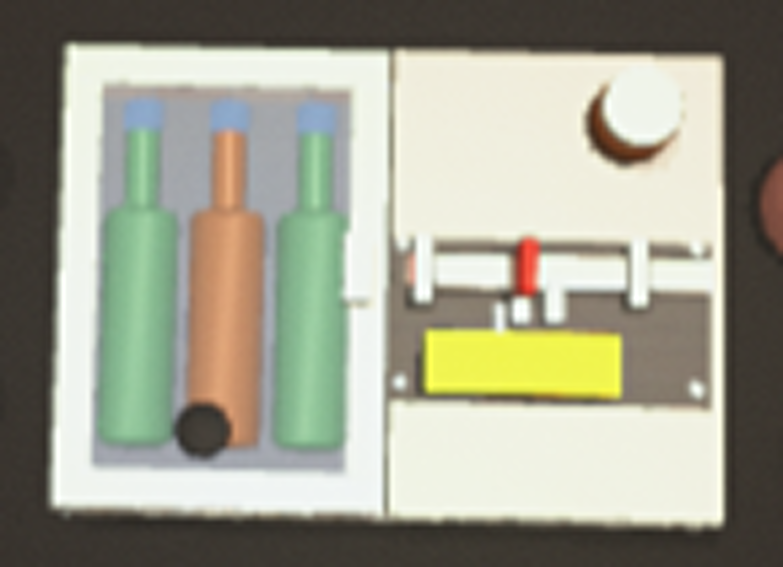

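Side zoom: the paddle is up, the bolt is drawn back and the tab's rear face looks clear. Top zoom: the chest is nearly axis-aligned, with the jar in the far right corner. I'll fit the yaw and cross-check the points from both views.

```bash
python3 - <<'E'
from h import *
from scipy.spatial.transform import Rotation as R
s,t=load("side0"),load("top0")
# chest top outline
for n,f,roi in(("top",t,(280,160,425,265)),("side",s,(220,150,440,345))):
    m=np.zeros((400,640),bool);m[roi[1]:roi[3],roi[0]:roi[2]]=1
    P=pts(f,m);k=(abs(P[:,2]-.12)<.008)&(abs(P[:,0]-.5)<.2)&(abs(P[:,1]+.05)<.25)
    print(n,"chest",k.sum(),np.median(P[k,2]),cv2.minAreaRect(P[k,:2].astype(np.float32)*1000))
ms,mt=masks(s,ROI["side"]),masks(t,ROI["top"])
def corners(m):
    c=max(cv2.findContours(m.astype(np.uint8),cv2.RETR_EXTERNAL,cv2.CHAIN_APPROX_NONE)[0],key=cv2.contourArea)
    return cv2.approxPolyDP(c,4,True)[:,0]
def quad(f,m,z):
    v,u=np.nonzero(m); X=np.array([onz(f,a,b,z)[:2] for a,b in zip(u,v)])
    (c,sz,a)=cv2.minAreaRect((X*1000).astype(np.float32)); return c,sz,a
print("yel quad top",quad(t,mt[0],.158)); print("corners side",corners(ms[0]).tolist(),"top",corners(mt[0]).tolist())
for c in corners(ms[0]): print("side corner",onz(s,*c,.158).round(4))
for c in corners(mt[0]): print("top corner",onz(t,*c,.158).round(4))
# triangulate yellow: centroid of corners
a=corners(ms[0]).mean(0);b=corners(mt[0]).mean(0); print("tri yellow",tri(s,a,t,b))
# side yellow by depth, top-surface only
for n,f,m in(("side",s,ms[0]),("top",t,mt[0])):
    P=pts(f,m);k=abs(P[:,2]-.158)<.005
    print(n,cv2.minAreaRect(P[k,:2].astype(np.float32)*1000), P[k].mean(0), P[k,2].std())
# red in side
v,u=np.nonzero(ms[1]); P=pts(s,ms[1])
print("red bounds side",np.percentile(P,[3,50,97],axis=0).round(4))
print("red top quad z.176",quad(t,mt[1],.176)); print("side red corners",corners(ms[1]).tolist())
print(R.from_rotvec(r:=[2.64863668e+00,1.68844823e+00,-1.79046380e-03]).as_matrix().round(3))
E
```

```text
top chest 8739 0.11899590137643035 ((525.2037963867188, -60.64483642578125), (401.095947265625, 282.7674865722656), 89.51638793945312)
side chest 13313 0.12056372448281327 ((523.4818115234375, -58.99641418457031), (404.219482421875, 282.8586120605469), 89.48744201660156)
yel quad top ((469.5820617675781, -136.82147216796875), (111.39563751220703, 36.05899429321289), 88.90946197509766)
corners side [[304, 234], [333, 269], [347, 261], [317, 228]] top [[359, 221], [359, 232], [394, 232], [394, 222]]
side corner [ 0.4568 -0.0811  0.158 ]
side corner [ 0.4525 -0.192   0.158 ]
side corner [ 0.4874 -0.194   0.158 ]
side corner [ 0.4896 -0.0846  0.158 ]
top corner [ 0.4883 -0.0815  0.158 ]
top corner [ 0.4533 -0.0816  0.158 ]
top corner [ 0.4548 -0.1922  0.158 ]
top corner [ 0.4866 -0.1925  0.158 ]
tri yellow (array([ 0.47190063, -0.13774059,  0.15462165]), np.float64(0.0019889278786988825))
side ((470.8545837402344, -137.0430450439453), (114.61015319824219, 36.33803176879883), 89.34495544433594) [ 0.47020517 -0.13972     0.15869719] 0.001147530574188402
top ((470.7001953125, -137.10728454589844), (111.9231948852539, 33.791324615478516), 88.5030746459961) [ 0.47080258 -0.13801412  0.15775708] 0.002524041171727903
red bounds side [[ 0.5116 -0.1437  0.1506]
 [ 0.5256 -0.1422  0.1701]
 [ 0.5392 -0.1364  0.1779]]
red top quad z.176 ((525.152587890625, -136.86734008789062), (6.299066543579102, 25.479965209960938), 89.9353256225586)
side red corners [[350, 226], [340, 232], [341, 242], [350, 236]]
[[ 0.422  0.907 -0.001]
 [ 0.907 -0.422 -0.001]
 [-0.001 -0.    -1.   ]]
```

Measurements (world): chest yaw is about −0.5°, with the size coming out at 401×283 mm against 400×280 given. Catch top is at (0.4705, −0.138, 0.158). The tab centre x is 0.526 and its rear face is at y ≈ −0.1425, 55.5 mm from the catch against 56 given. The heights agree too. Next I'll move over the area with the fingers about 56 mm between centres.

play_rows([
  [-28,26,0,0,0,0,0.53],
  [-28,26,0,0,0,0,0.53],
  [-28,26,0,0,0,0,0.53],
  [-28,26,0,0,0,0,0.53],
  [-28,26,0,0,0,0,0.53],
], force=20)

```text
clock: 0.52
tcp_pos: [0.3225, 0.383, 0.2137]
ee_rot: [2.649, 1.689, -0.001]
force: [1.3, -0.3, -0.3]
opening: 0.0605
```

play_rows([
  [-28,26,0,0,0,0,0.53],
  [-28,26,0,0,0,0,0.53],
  [-28,26,0,0,0,0,0.53],
  [-28,26,0,0,0,0,0.53],
  [-28,26,0,0,0,0,0.53],
])

```text
clock: 0.93
tcp_pos: [0.3813, 0.2012, 0.2139]
ee_rot: [2.649, 1.689, -0.0]
force: [2.1, 1.2, 0.3]
opening: 0.043
```

play_rows([
  [-28,26,0,0,0,0,0.53],
  [-28,26,0,0,0,0,0.53],
  [-28,26,0,0,0,0,0.53],
  [-28,26,0,0,0,0,0.53],
  [-28,26,0,0,0,0,0.53],
])

```text
clock: 1.35
tcp_pos: [0.4401, 0.0193, 0.2139]
ee_rot: [-2.649, -1.688, 0.0]
force: [1.9, 0.3, -0.2]
opening: 0.0432
```

play_rows([
  [-28,26,0,0,0,0,0.53],
  [-28,26,0,0,0,0,0.53],
  [-28,26,0,0,0,0,0.53],
  [-28,26,0,0,0,0,0.53],
  [0,0,0,0,0,0.11,0.53],
])

```text
clock: 1.77
tcp_pos: [0.4891, -0.13, 0.2138]
ee_rot: [2.734, 1.543, 0.001]
force: [-0.6, 0.7, -0.6]
opening: 0.0431
```

play_rows([
  [0,0,0,0,0,0.115,0.53],
  [0,0,0,0,0,0.115,0.53],
  [0,0,0,0,0,0.115,0.53],
  [0,0,0,0,0,0.115,0.53],
  [0,0,0,0,0,0.115,0.53],
])

```text
clock: 2.18
tcp_pos: [0.4869, -0.1242, 0.2137]
ee_rot: [-3.064, -0.692, 0.001]
force: [0.5, 1.0, -0.5]
opening: 0.043
```

play_rows([
  [0,0,0,0,0,0.115,0.53],
  [0,0,0,0,0,0.115,0.53],
  [0,0,0,0,0,0.115,0.53],
  [0,0,0,0,0,0.115,0.53],
  [0,0,0,0,0,0,0.53],
])

```text
clock: 2.6
tcp_pos: [0.4869, -0.1241, 0.2137]
ee_rot: [-3.141, 0.025, 0.001]
force: [-0.7, -0.2, 0.2]
opening: 0.0425
```

```bash
cat > st.py <<'E'
from cell import r
from scipy.spatial.transform import Rotation as R
import numpy as np
s=r.read_state(); M=R.from_rotvec(s["ee_rot"]).as_matrix()
print(s["clock"],s["tcp_pos"].round(4),"yaw",np.degrees(np.arctan2(M[1,0],M[0,0])).round(2),"opening",s["opening"],"F",s["force"].round(1),s["joints"].round(2)); print(M.round(3))
E
python3 st.py
```

```text
2.6 [ 0.4869 -0.1241  0.2137] yaw -0.92 opening 0.042525414075611764 F [-0.7 -0.2  0.2] [-0.37  0.32  1.64  0.    1.18 -0.35]
[[ 1.    -0.016 -0.   ]
 [-0.016 -1.     0.   ]
 [-0.    -0.    -1.   ]]
```

play_rows([
  [5.5,21,0,0,0,-0.007,0.53],
  [5.5,21,0,0,0,0,0.53],
  [0,0,10,0,0,0,0.53],
  [0,0,10,0,0,0,0.53],
  [0,0,0,0,0,0,0.53],
])

```text
clock: 3.02
tcp_pos: [0.4964, -0.1655, 0.1917]
ee_rot: [-3.14, 0.002, 0.005]
force: [-0.2, -0.2, -0.6]
opening: 0.0428
```

```bash
python3 st.py; python3 - <<'E'
from cell import r
import cv2,numpy as np
f=r.grab_frame("side");np.savez("side1.npz",**f)
cv2.imwrite("pics/side1.png",cv2.resize(f["pixels"][180:300,260:420],None,fx=5,fy=5,interpolation=cv2.INTER_CUBIC))
E
```

```text
3.0167 [ 0.4964 -0.1655  0.1917] yaw -0.06 opening 0.04281459170430055 F [-0.2 -0.2 -0.6] [-0.44  0.38  1.62  0.    1.15 -0.44]
[[ 1.    -0.001 -0.003]
 [-0.001 -1.     0.002]
 [-0.003 -0.002 -1.   ]]
```

View pics/side1.png

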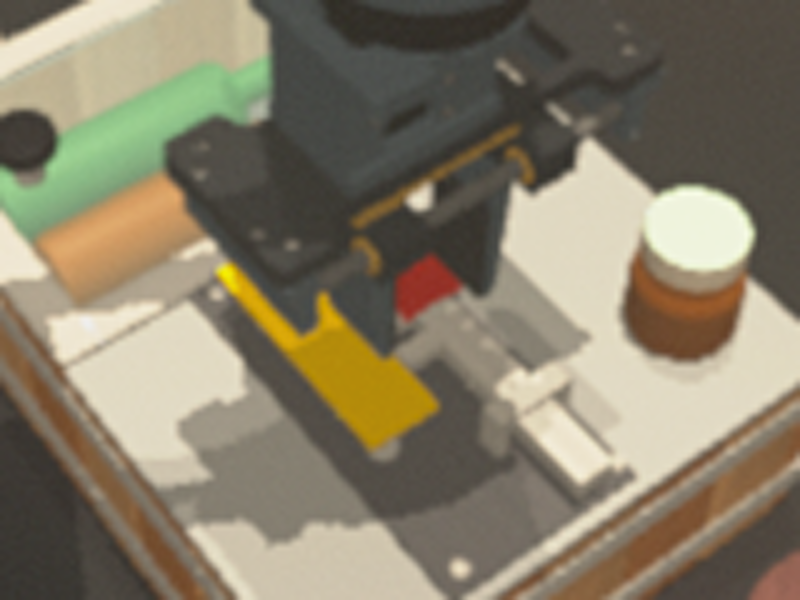

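The fingers (ends near zoom (380,345) and (475,290)) hang above the paddle and behind the red tab at (425,285), and the jar is well clear. I'll check the fingertip extents in the depth image.

play_rows([
  [2,2,0,0,0,0.005,0.53],
  [0,0,5,0,0,0,0.53],
  [0,0,0,0,0,0,0.53],
])

```text
clock: 3.32
tcp_pos: [0.4998, -0.168, 0.1885]
ee_rot: [-3.141, 0.011, 0.0]
force: [-0.0, 0.3, -1.0]
opening: 0.0426
```

```bash
python3 st.py; python3 - <<'E'
from cell import r
from h import *
for n in("side",):
    f=r.grab_frame(n); m=np.zeros((400,640),bool);m[180:300,260:420]=1
    P=pts(f,m); k=(P[:,2]>.188)&(P[:,2]<.215)&(P[:,0]<.57)&(P[:,0]>.44)&(P[:,1]<-.1)&(P[:,1]>-.2); Q=P[k]
    for a,b in((.44,.498),(.498,.57)):
        q=Q[(Q[:,0]>a)&(Q[:,0]<b)]; print(len(q),np.percentile(q,[3,50,97],axis=0).round(4).tolist())
    y,rd=masks(f,ROI["side"]); print("red",np.percentile(pts(f,rd),[3,50,97],axis=0).round(4).tolist())
E
```

```text
3.3167 [ 0.4998 -0.168   0.1885] yaw -0.42 opening 0.04263815260810194 F [-0.   0.3 -1. ] [-0.44  0.39  1.62  0.    1.14 -0.43]
[[ 1.    -0.007 -0.   ]
 [-0.007 -1.     0.   ]
 [-0.    -0.    -1.   ]]
75 [[0.4664, -0.1849, 0.1939], [0.4677, -0.1769, 0.2041], [0.477, -0.1544, 0.2145]]
107 [[0.5193, -0.1853, 0.19], [0.5205, -0.1745, 0.202], [0.5275, -0.1542, 0.2145]]
red [[0.5145, -0.16, 0.1483], [0.5239, -0.1427, 0.1578], [0.5382, -0.1418, 0.1896]]
```

The fingertips are at y −0.185…−0.153, 10 mm behind the tab. In x they sit over the paddle and in line with the tab. Descending.

play_rows([
  [0,0,9,0,0,0,0.53],
  [0,0,9,0,0,0,0.53],
  [0,0,7,0,0,0,0.53],
  [0,0,0,0,0,0,0.53],
])

```text
clock: 3.7
tcp_pos: [0.4989, -0.1678, 0.1621]
ee_rot: [-3.14, 0.012, 0.004]
force: [-0.6, -0.7, -1.0]
opening: 0.0427
```

play_rows([
  [0,0,2,0,0,0,0.53],
  [0,0,2,0,0,0,0.53],
  [0,0,0,0,0,0,0.53],
])

```text
clock: 3.95
tcp_pos: [0.4998, -0.1683, 0.1597]
ee_rot: [-3.141, 0.013, 0.0]
force: [0.4, 0.4, 0.4]
opening: 0.0428
```

play_rows([
  [0,0,2,0,0,0,0.53],
  [0,0,2,0,0,0,0.53],
  [0,0,0,0,0,0,0.53],
])

```text
clock: 4.2
tcp_pos: [0.5, -0.1684, 0.1559]
ee_rot: [3.141, -0.013, 0.001]
force: [0.1, -0.9, 4.5]
opening: 0.0429
```

Contact: 4.5 N, matching the 4 N needed to start the catch. I'll continue to the stop in small steps.

play_rows([
  [0,0,2,0,0,0,0.53],
  [0,0,1.5,0,0,0,0.53],
  [0,0,0,0,0,0,0.53],
  [0,0,0,0,0,0,0.53],
])

```text
clock: 4.53
tcp_pos: [0.5, -0.1684, 0.1527]
ee_rot: [3.141, -0.013, 0.001]
force: [-0.1, 0.1, 5.7]
opening: 0.0424
```

play_rows([
  [0,0,1,0,0,0,0.53],
  [0,0,0,0,0,0,0.53],
  [0,0,0,0,0,0,0.53],
])

```text
clock: 4.78
tcp_pos: [0.5, -0.1684, 0.1518]
ee_rot: [3.141, -0.013, 0.001]
force: [-0.8, -1.8, 7.1]
opening: 0.043
```

play_rows([
  [0,0,0.5,0,0,0,0.53],
  [0,0,0,0,0,0,0.53],
  [0,0,0,0,0,0,0.53],
])

```text
clock: 5.03
tcp_pos: [0.5, -0.1684, 0.1513]
ee_rot: [3.141, -0.013, 0.001]
force: [-0.7, -0.6, 6.3]
opening: 0.0426
```

play_rows([
  [0,0,0.8,0,0,0,0.53],
  [0,0,0,0,0,0,0.53],
  [0,0,0,0,0,0,0.53],
])

```text
clock: 5.28
tcp_pos: [0.5, -0.1685, 0.1505]
ee_rot: [3.141, -0.013, 0.001]
force: [-0.6, -0.1, 6.5]
opening: 0.0428
```

play_rows([
  [0,0,0.5,0,0,0,0.53],
  [0,0,0,0,0,0,0.53],
  [0,0,0,0,0,0,0.53],
])

```text
clock: 5.53
tcp_pos: [0.5001, -0.1685, 0.1502]
ee_rot: [3.141, -0.012, 0.001]
force: [-1.3, -0.2, 10.4]
opening: 0.0428
```

The force rises past 7 N and the motion falls short of the command, so the catch is at its stop. I'll add a small margin, then push +y (tool −y).

play_rows([
  [0,0,0.2,0,0,0,0.53],
  [0,-3,0,0,0,0,0.53],
  [0,-3,0,0,0,0,0.53],
  [0,0,0,0,0,0,0.53],
])

```text
clock: 5.87
tcp_pos: [0.5007, -0.1629, 0.1502]
ee_rot: [3.14, -0.012, 0.003]
force: [-0.7, -3.2, 8.8]
opening: 0.0432
```

play_rows([
  [0,-3,0,0,0,0,0.53],
  [0,-3,0,0,0,0,0.53],
  [0,-3,0,0,0,0,0.53],
  [0,0,0,0,0,0,0.53],
])

```text
clock: 6.2
tcp_pos: [0.5008, -0.154, 0.1502]
ee_rot: [3.14, -0.012, 0.003]
force: [0.5, -4.1, 8.2]
opening: 0.0427
```

play_rows([
  [0,-3,0.2,0,0,0,0.53],
  [0,-3,0,0,0,0,0.53],
  [0,-3,0,0,0,0,0.53],
  [0,-3,0,0,0,0,0.53],
])

```text
clock: 6.53
tcp_pos: [0.5011, -0.1427, 0.1502]
ee_rot: [3.139, -0.012, 0.004]
force: [-0.5, -10.3, 11.3]
opening: 0.0432
```

play_rows([
  [0,-3,0,0,0,0,0.53],
  [0,-3,0,0,0,0,0.53],
  [0,-3,0,0,0,0,0.53],
  [0,-3,0,0,0,0,0.53],
])

```text
clock: 6.87
tcp_pos: [0.5012, -0.1305, 0.1502]
ee_rot: [3.139, -0.012, 0.004]
force: [-0.5, -9.1, 9.9]
opening: 0.0427
```

play_rows([
  [0,-3,0,0,0,0,0.53],
  [0,-3,0,0,0,0,0.53],
  [0,-3,0,0,0,0,0.53],
  [0,0,0,0,0,0,0.53],
])

```text
clock: 7.2
tcp_pos: [0.5013, -0.1211, 0.1501]
ee_rot: [3.139, -0.012, 0.004]
force: [-0.4, -5.2, 11.4]
opening: 0.0429
```

play_rows([
  [0,-2,0,0,0,0,0.53],
  [0,-2,0,0,0,0,0.53],
  [0,-1,0,0,0,0,0.53],
  [0,0,0,0,0,0,0.53],
])

```text
clock: 7.53
tcp_pos: [0.5013, -0.1163, 0.1501]
ee_rot: [3.139, -0.012, 0.004]
force: [-0.1, -6.3, 11.4]
opening: 0.0429
```

play_rows([
  [0,-2,0,0,0,0,0.53],
  [0,0,0,0,0,0,0.53],
  [0,0,0,0,0,0,0.53],
])

```text
clock: 7.78
tcp_pos: [0.5013, -0.1158, 0.1502]
ee_rot: [3.137, -0.013, 0.004]
force: [-2.3, -21.3, 8.9]
opening: 0.0427
```

A firm stop at y = −0.1158 (21 N). The bolt travelled about 43 mm, consistent with starting at about 3 mm and ending at 46 mm. I'll look before letting go.

```bash
python3 - <<'E'
from cell import r
from h import *
f=r.grab_frame("side"); cv2.imwrite("pics/side2.png",cv2.resize(f["pixels"][180:300,260:420],None,fx=5,fy=5,interpolation=cv2.INTER_CUBIC))
y,rd=masks(f,ROI["side"]); print("red",np.percentile(pts(f,rd),[3,50,97],axis=0).round(4).tolist()); P=pts(f,y);print("yel z",np.percentile(P[:,2],[10,50,90]))
E
```

```text
red [[0.5147, -0.0991, 0.1476], [0.5202, -0.0974, 0.1573], [0.5236, -0.0919, 0.1781]]
yel z [0.14908947 0.15064238 0.15204036]
```

View pics/side2.png

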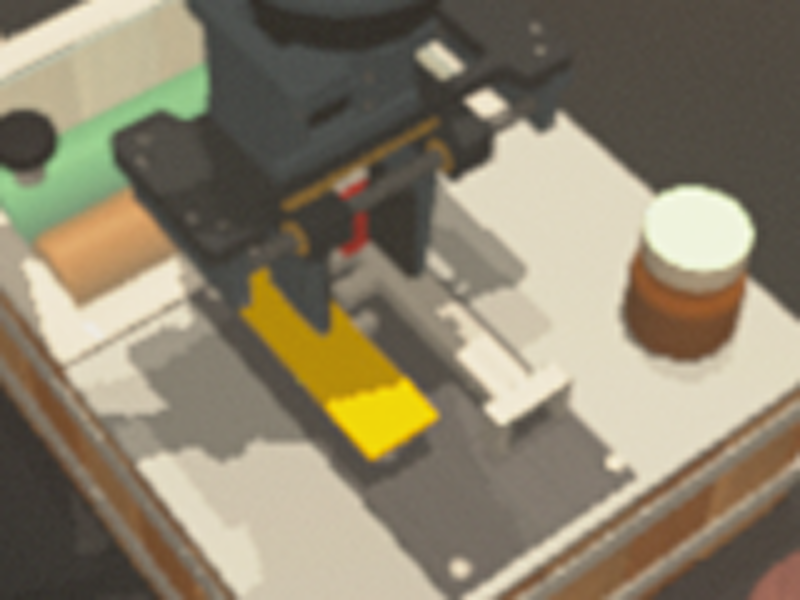

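Side view: the paddle is down (z 0.1506), the bolt's tail is at the rear saddle (525,395), and the tab has moved 44 mm forward. I'll back off the tab with the catch still held, then lift.

play_rows([
  [0,2,0,0,0,0,0.53],
  [0,2,0,0,0,0,0.53],
  [0,0,0,0,0,0,0.53],
])

```text
clock: 8.08
tcp_pos: [0.501, -0.1171, 0.1501]
ee_rot: [-3.141, 0.014, -0.003]
force: [1.8, 6.3, 13.8]
opening: 0.0434
```

play_rows([
  [0,0,-3,0,0,0,0.53],
  [0,0,-4,0,0,0,0.53],
  [0,0,-6,0,0,0,0.53],
  [0,0,-10,0,0,0,0.53],
  [0,0,-15,0,0,0,0.53],
])

```text
clock: 8.5
tcp_pos: [0.4995, -0.1171, 0.1872]
ee_rot: [-3.141, 0.013, 0.003]
force: [0.4, 0.3, -0.4]
opening: 0.0429
```

play_rows([
  [0,0,-20,0,0,0,0.53],
  [0,0,-25,0,0,0,0.53],
  [-30,0,-15,0,0,0,0.53],
  [-35,0,0,0,0,0,0.53],
  [-35,0,0,0,0,0,0.53],
])

```text
clock: 8.92
tcp_pos: [0.3995, -0.1165, 0.2483]
ee_rot: [3.141, -0.011, 0.003]
force: [-0.8, -0.7, -1.4]
opening: 0.0426
```

```bash
python3 st.py; python3 - <<'E'
from cell import r
from h import *
for n in("side","top"):
    f=r.grab_frame(n); np.savez(n+"3.npz",**f)
    y,rd=masks(f,ROI[n] if n=="top" else (280,200,360,280)); print(n,"red",np.percentile(pts(f,rd),[3,50,97],axis=0).round(4).tolist()) if rd.any() else 0; P=pts(f,y);print("yel z",np.percentile(P[:,2],[10,50,90]) if len(P) else 0)
    x0,y0,x1,y1=(225,150,435,340) if n=="side" else (240,150,500,270)
    cv2.imwrite(f"pics/{n}3.png",cv2.resize(f["pixels"][y0:y1,x0:x1],None,fx=3,fy=3,interpolation=cv2.INTER_CUBIC))
E
```

```text
8.9167 [ 0.3995 -0.1165  0.2483] yaw -0.42 opening 0.042618850811306605 F [-0.8 -0.7 -1.4] [-0.43  0.16  1.77 -0.    1.21 -0.42]
[[ 1.    -0.007  0.002]
 [-0.007 -1.    -0.001]
 [ 0.002  0.001 -1.   ]]
side red [[0.5116, -0.099, 0.1492], [0.5248, -0.0975, 0.1683], [0.5394, -0.0919, 0.178]]
yel z [0.15708932 0.15861838 0.16007758]
top red [[0.5126, -0.0964, 0.1673], [0.5247, -0.0929, 0.1731], [0.5371, -0.0895, 0.1789]]
yel z 0
```

View pics/side3.png

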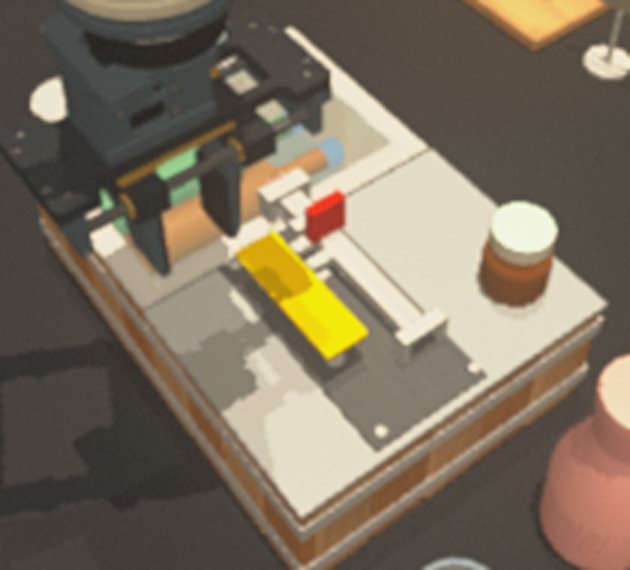

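View pics/top3.png

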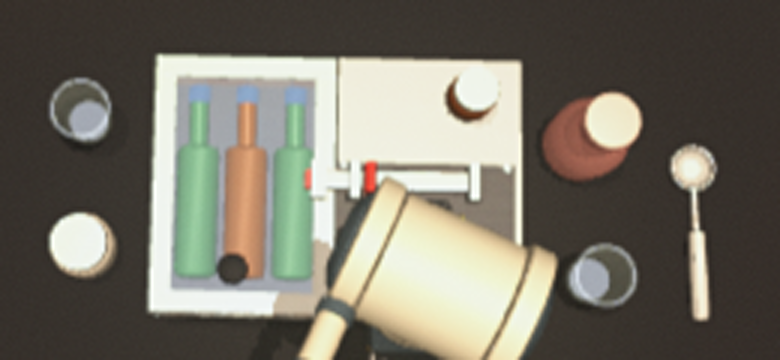

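The paddle is back up (z 0.1586), the bolt's nose is through the keeper (top view, at (310,178)), and the jar, tumblers, pot, carafe and spoon are unmoved. I'll settle and hand in.

play_rows([
  [0,0,-10,0,0,0,0.53],
  [0,0,0,0,0,0,0.53],
  [0,0,0,0,0,0,0.53],
])

```text
clock: 9.27
tcp_pos: [0.4008, -0.1167, 0.2578]
ee_rot: [3.141, -0.013, 0.002]
force: [-0.3, -0.5, -0.4]
opening: 0.0427
```

```bash
python3 st.py; python3 -c "
from cell import r
print(r.sign_off())"
```

```text
9.2667 [ 0.4008 -0.1167  0.2578] yaw -0.46 opening 0.0426905622894812 F [-0.3 -0.5 -0.4] [-0.43  0.15  1.76 -0.    1.24 -0.42]
[[ 1.    -0.008  0.001]
 [-0.008 -1.    -0.001]
 [ 0.001  0.001 -1.   ]]
the job is handed in; nothing more can be done
None
```

The lid is bolted, and I handed the job in at 9.3 s of the 38 s allowed. One fingertip pressed the catch fully down to its stop and held it there at about 8–14 N. The other finger pushed the red tab until the bolt hit its end stop, with at most about 21 N on the wrist reading. I then backed off the tab with the catch still held, and lifted clear.

**Last checks:**
- **Catch:** its top measures z 0.1586 m, the same as at the start, so it has sprung up. It was 0.1506 m while held down.
- **Bolt:** the tab stands about 44 mm forward of where it began. That fits a start at 2–3 mm and an end fully home at 46 mm. The top view shows the nose through the keeper.
- **Surroundings:** the lid is shut, and by eye the jar, glasses, carafe, sugar pot and spoon stand where they were.
- **Robot:** it is clear of everything, with the wrist force near zero.

**Disagreements:** triangulating the paddle from its corners gave a height of 0.155 m, about 3.5 mm below depth and contact. At the end the arm hid the catch in the top view, so that the catch is up rests on the side view alone.

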